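Clamp the gauge head onto its vacuum port

ROBOT

A 6-joint arm with a two-finger parallel gripper is mounted at the origin on the work surface. World frame = base frame: x ahead of the robot, y to its left, z up, the work surface at z = 0. Lengths are in m, angles in rad, forces in N, time in s.
With the tool pointing down it reaches from about 0.35 to 0.775 m from the base axis. Payload 5.5 kg.
Tool frame: the origin (TCP) lies at the very end of the fingers, on their centre line; the grasp point (between the pads) lies 19 mm behind it; z points along the fingers, y is the direction in which the jaws open and shut (so a half turn about z gives the same grasp; the last joint's range is limited). The gripper opens to 85 mm and grips with 20 to 120 N. Pads are 22 mm wide; open, the fingers measure 114 mm over their backs; the gripper's body (76 mm by 85 mm) begins 54 mm behind the grasp point. The pads swing forward as they close: fully open they stand 13 mm farther back than shut.
Start: joints at [-0.14, 0.313, 0.046, 1.304, 0, 1.431], TCP at [0.575, -0, 0.231] pointing down, gripper open.
Joint ranges: [-2.76, 2.76], [-0.86, 1.69], [-1.03, 1.26], [-2.2, 2.34], [-1.47, 1.5], [-3.14, 3.14]. Speed limits (rad/s): [2.57, 2.57, 3.14, 3.14, 3.14, 3.14].

INTERFACE

Orientations are given as a unit quaternion [w, x, y, z].
In Python, from workcell import env gives the robot as it stands. The module is installed in compiled form; this text tells all that it offers.
- The arm moves only by the shell command python3 -m pendant 'ROWS' [FORCE]. ROWS is JSON, a list of rows, each an object with "fingers": the finger opening in mm, from 0 to 85.4; "delta_pos": the shift along the tool's x, y, z in mm, a list of three; "angular": the turn, a rotation vector about the tool's x, y, z in rad, a list of three. In form: [{"fingers": fingers, "delta_pos": [x, y, z], "angular": [ax, ay, az]}, ...]. A call has 1 to 12 rows; each row shifts and turns the commanded pose from where the row before left it, along the tool's axes as they then stand; what a row does not reach is not made up. A row lasts 1/10 s, in which the tool goes at most 50 mm and 8.59 degrees, less where a joint would pass 70% of its speed; a pose out of reach is approached as far as the arm can. A call is refused whole if a number of a shift passes 50 or a number of a turn 0.15, either way. A call with a gripper value outside its range is refused whole. The fingers move at their own pace and stop on an object; FORCE is the grip in N (left out, the last holds). Time passes only in rows, so rows that do not move let the fingers close. It gives the time, the measured TCP pose, the force and the opening at its end, in the units of the state.
- env.get_state(): the state, without advancing time (a new reading comes with each control period).
- env.read_camera(name): name is "scene" or "side" or "wrist"; returns the picture (400x640x3 uint8, blue, green, red); there is no depth.
- env.camera_params(name): a dict with "fx", "fy", "cx", "cy" (pixels), "view" (4x4, takes a point from world to camera coordinates). Camera axes: x right, y up, looking along -z (the intrinsics and any distortion apply to the point x, -y, -z); pixel columns grow to the right and rows downward; lengths in m; the calibration is good to about 2 mm. A picture is of the moment at which its call begins: read the wrist's pose just before it. camera_params takes no time and is no camera call; for the wrist camera it gives the pose at the moment of the call.
- env.hand_in(): hands the job in, once; it reports no verdict.
The state is a dict: "clock": time; "joint_pos": joint angles; "qvel": joint speeds; "tau": joint torques, N m; "tcp_pos": TCP position; "orientation": TCP orientation; "wrist_force": force on the tool from outside, world axes, zero at the start; "ft_torque": the same for the moment, N m; "finger_gap": finger opening in m.
Only numpy, scipy, OpenCV 4.12 (cv2) and the standard library are available. Lean on these libraries where they do the work, as an engineer would, in place of code of your own. Each camera call takes 0.05 s, during which the arm holds its last target. There are 200 camera calls.

TASK

One of the two vacuum ports on the bench has a gauge head sitting on its flange. Swing that port's open clamp ring fully shut around the two flanges, then swing its bolt fully home into the slot of the ring's lug to latch it. Leave the open clamp on the empty port where it is.

Things in the scene. Friction and masses are not known exactly. Their poses are not given: they have to be found in the camera images.
- port (a point): Centre, at mid-height of the clamp ring (110 mm over the bench), of the fixed port that has a round grey gauge head (50 mm across, top 55 mm above this point): white foot 130 x 130 mm, two steel flanges 73 mm across on a vertical tube, round them an aluminium ring (outside radius 48 mm, 24 mm tall). z up, x roughly away from the robot, turned up to 0.3 rad. The -y half of the ring is fixed.
- ring_lug (a point): Middle of the slotted lug at the free end of the hinged (+y) half, nearest the robot. Lug 24 mm tall, 10 mm thick in this point's y, 32 mm long in its x (14 mm to -x, 18 mm to +x, into the ring). Its flat outer face, 5 mm to this point's +y, is the one to push. Shut, this point is at x -62, y +9 mm from the port and its axes match the port's.
- ring_half (a joint): Angle in rad of the hinged half of the ring at the gauge head's port: 0 shut round the flanges (hard stop), growing as its lug swings out to port +y, clockwise from above; starts 0.7 to 1.1, ends at 1.3. It turns about a vertical pin at x +52, y 0 mm from the port (port's axes) and stays where it is left; about 1 N at the lug moves it.
- bolt_wing (a point): Middle of the flat steel wing of that clamp's swing bolt: 10 mm thick in this point's x, 38 mm long in its y, 24 mm tall; y points along the bolt, away from its pin, 65 mm away. Between pin and wing: thin rod, then at 34 to 48 mm from the pin a nut 20 mm wide, which catches behind the ring's lug: it passes only when the ring is shut, and then holds it shut.
- swing_bolt (a joint): Angle in rad of that swing bolt: 0 latched, lying in the lug's slot and pointing to port +y (hard stop), growing as it swings out towards the robot, anticlockwise from above; starts 1.3 to 2.0, ends at 2.2. It swings level about a vertical pin on the fixed half at x -62, y -12 mm from the port (port's axes) and stays where it is left; about 1 N moves it.
- spare_tip (a point): Middle of the free-end lug of the open clamp half at the other port, whose flange is empty with nothing on it; same shapes and height. That clamp stays as it is.
Mind the look-alikes: they are no part of the job. What is shaped like the part that bears port but orange is not meant.

How it is judged:
On the way, in this order (a step that is already met when the one before it is completed fails the run):
1. the clamp ring at the port with the gauge head is shut, within 0.17 rad (value of joint ring_half below 0.17 rad), for 0.2 s.
2. then its swing bolt is latched, within 0.17 rad, with the ring still shut (value of joint each of ring_half, swing_bolt below 0.17 rad), for 0.2 s.
At the end, for the whole second after the job is handed in: The hinged half at the gauge head's port and its swing bolt are both within 0.17 rad of fully shut and at rest, and the lug of the empty port's open clamp is within 30 mm of where it started (all of step 2 and velocity of joint ring_half between -0.05 and 0.05 rad/s and velocity of joint swing_bolt between -0.05 and 0.05 rad/s and distance of spare_tip from where it was at the start of the episode below 0.03 m); the robot touches nothing.
It fails at once if the open clamp of the empty port is moved by more than 30 mm at its lug (distance of spare_tip from where it was at the start of the episode above 0.03 m).
It also fails if it takes over 48 s, if anything falls off the work surface, if the arm or the gripper's body presses on something with over 40 N, if the wrist force passes 120 N, or if a joint passes its speed limit or range.

## Working session

There is one attempt and no reset: what is moved stays moved. The work goes in short steps, Python scripts to look and compute and a shell command to move; the robot and the scene stay as the last step left them, time stands still between calls to the robot, and variables do not carry over. Pictures are saved under pics/ and viewed, about 8 in all and at most 12, crops included, and the job is handed in when it is done.

```bash
mkdir -p pics
python3 - <<'E'
from workcell import env
import cv2,numpy as np
for n in("scene","side"):
    cv2.imwrite(f"pics/{n}0.png",env.read_camera(n)); p=env.camera_params(n)
    print(n,p["fx"],p["fy"],p["cx"],p["cy"],np.round(p["view"],3).tolist(),[k for k in p])
s=env.get_state();print({k:np.round(v,3).tolist() for k,v in s.items()})
E
```

```text
scene 511.1335450419897 511.1335450419897 318.98968200060125 201.44292689720615 [[-0.783, 0.621, 0.01, 0.336], [-0.525, -0.671, 0.523, 0.278], [0.332, 0.404, 0.852, -1.578], [0.0, 0.0, 0.0, 1.0]] ['fx', 'fy', 'cx', 'cy', 'view']
side 383.5765865207754 383.5765865207754 324.7082794812184 192.17986404350933 [[0.907, -0.42, 0.011, -0.407], [0.286, 0.638, 0.715, -0.272], [-0.307, -0.646, 0.699, -0.879], [0.0, 0.0, 0.0, 1.0]] ['fx', 'fy', 'cx', 'cy', 'view']
{'clock': 0.1, 'joint_pos': [-0.14, 0.314, 0.045, 1.304, -0.0, 1.431], 'qvel': [0.002, -0.001, 0.003, -0.001, 0.001, -0.0], 'tau': [0.004, -48.173, 29.924, 0.013, -0.0, 0.0], 'tcp_pos': [0.575, 0.0, 0.231], 'orientation': [-0.001, 0.707, 0.707, -0.0], 'wrist_force': [0.208, 0.192, 0.866], 'ft_torque': [0.052, 0.01, -0.062], 'finger_gap': 0.086}
```

View pics/scene0.png

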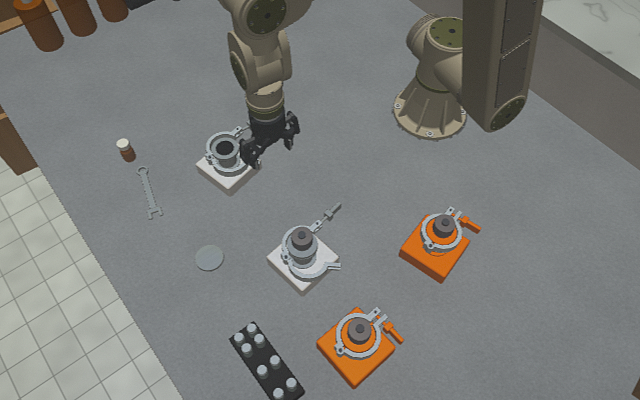

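View pics/side0.png

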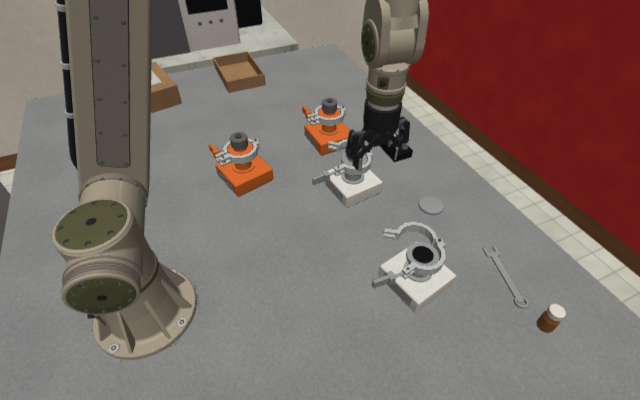

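White base with gauge head: scene (302,240), side (355,155). Look-alikes: the empty white port at scene (225,150), and orange ports at scene (444,230) and (360,335). I choose (302,240). Next, close crops of it from both cameras.

Run:
```python
import cv2,numpy as np
a=cv2.imread("pics/scene0.png")[180:300,250:370]; b=cv2.imread("pics/side0.png")[110:210,300:400]
f=lambda i,k:cv2.resize(i,None,fx=k,fy=k,interpolation=cv2.INTER_CUBIC)
a=f(a,400/120);b=f(b,4)
cv2.imwrite("pics/crop1.png",np.hstack([a,b]))
```

```text
(no output)
```

View pics/crop1.png

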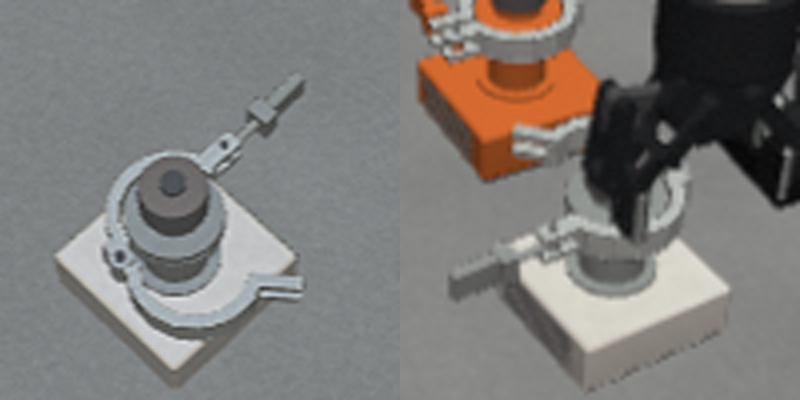

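The crop shows the chosen port: grey gauge head, hinge pin at scene (285,256), open half with lug at (335,266), bolt pin at (317,224), wing at (336,208). I'll turn these pixels into positions on known heights.

```bash
cat > h.py <<'E'
from workcell import env
import numpy as np
def ray(p,uv,z):
    V=np.array(p["view"]);R,t=V[:3,:3],V[:3,3];c=-R.T@t
    d=R.T@np.array([(uv[0]-p["cx"])/p["fx"],-(uv[1]-p["cy"])/p["fy"],-1])
    return (c+d*(z-c[2])/d[2])
def pix(p,X):
    V=np.array(p["view"]);q=V[:3,:3]@np.array(X)+V[:3,3]
    return np.array([p["cx"]+p["fx"]*q[0]/-q[2],p["cy"]-p["fy"]*q[1]/-q[2]])
E
python3 - <<'E'
from h import *
p=env.camera_params("scene");s=env.camera_params("side")
c=lambda u,v:(250+u*.3,180+v*.3)
for n,uv,z in[("hinge",c(118,255),.122),("boltpin",c(224,146),.122),("wing",c(287,92),.122),("wingtip",c(303,78),.122),("lug",c(282,285),.122),("head",c(172,185),.165)]:
    X=ray(p,uv,z);print(n,np.round(X,4))
print("side wing",np.round(ray(s,(300+(480-400)/4,110+272/4),.122),4))
print("empty port",np.round(ray(p,(225,148),.12),3))
E
```

```text
hinge [0.669  0.1751 0.122 ]
boltpin [0.5577 0.1527 0.122 ]
wing [0.4932 0.1457 0.122 ]
wingtip [0.4762 0.1436 0.122 ]
lug [0.594  0.2628 0.122 ]
head [0.6195 0.1731 0.165 ]
side wing [0.4928 0.1288 0.122 ]
empty port [ 0.607 -0.177  0.12 ]
```

```bash
python3 -m pendant '[{"fingers":0,"delta_pos":[34,-9,-10],"angular":[0,0,0]},{"fingers":0,"delta_pos":[34,-9,-10],"angular":[0,0,0]},{"fingers":0,"delta_pos":[34,-9,-10],"angular":[0,0,0]},{"fingers":0,"delta_pos":[34,-9,-10],"angular":[0,0,0]},{"fingers":0,"delta_pos":[34,-9,-10],"angular":[0,0,0]},{"fingers":0,"delta_pos":[0,0,0],"angular":[0,0,0]},{"fingers":0,"delta_pos":[0,0,0],"angular":[0,0,0]}]' 30
python3 - <<'E'
from h import *
import cv2
p=env.camera_params("wrist");cv2.imwrite("pics/w1.png",env.read_camera("wrist"))
import json;json.dump({k:np.array(v).tolist() for k,v in p.items()},open("w1.json","w"))
for n,X in dict(head=(.618,.171,.165),hinge=(.67,.1755,.122),pin=(.557,.153,.122),wing=(.493,.146,.122),lug=(.594,.263,.122)).items(): print(n,pix(p,X).round())
E
```

```text
clock: 0.8
tcp_pos: [0.5298, 0.1706, 0.2811]
orientation: [0.0, 0.706, 0.708, -0.0]
wrist_force: [-0.2, -0.0, 0.2]
finger_gap: 0.0001
head [415. 189.]
hinge [454. 173.]
pin [342. 194.]
wing [281. 200.]
lug [385.  82.]
```

View pics/w1.png

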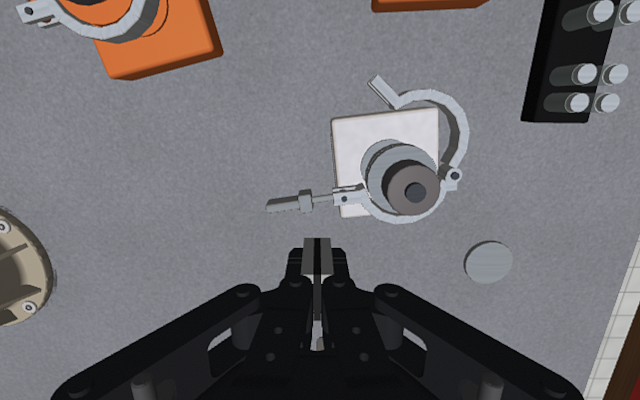

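Wrist view: hinge (454,174), bolt pin (343,198), wing (285,204), lug (384,92), head (414,190) — all within a few pixels of the prediction. I'll refine from it and compute the push path.

```bash
cat > plan.py <<'E'
from h import *
import json
from scipy.optimize import least_squares
w=json.load(open("w1.json"))
q=lambda u,v,z=.122:ray(w,(u,v),z)[:2]
Hn,B,W,L,Hd=q(454,174),q(343,198),q(285,204),q(384,92),q(414,190,.165)
R=lambda a:np.array([[np.cos(a),-np.sin(a)],[np.sin(a),np.cos(a)]])
f=lambda x:np.r_[x[:2]+R(x[2])@[.052,0]-Hn,x[:2]+R(x[2])@[-.062,-.012]-B,x[:2]-Hd]
s=least_squares(f,[.618,.171,.09]);P,yaw=s.x[:2],s.x[2];R0=R(yaw)
H=P+R0@[.052,0];B=P+R0@[-.062,-.012]
d=R0.T@(L-H);a=np.arctan2(.009,-.114)-np.arctan2(d[1],d[0])
e=R0.T@(W-B);b=np.arctan2(e[1],e[0])-np.pi/2;b%=2*np.pi
E
python3 - <<'E'
from plan import *
print("res",(s.fun*1e3).round(1),"port",P.round(4),"yaw",yaw.round(3),"ring",a,np.linalg.norm(d),"bolt",b,np.linalg.norm(e))
print("orange",[ray(env.camera_params("scene"),u,.165).round(3) for u in((444,222),(360,328))])
for k in np.r_[a,np.arange(.8,-.01,-.1)]:
    c=12 if k==a else 0
    sup=15*np.sin(abs(k-yaw))+11*np.cos(k-yaw)
    print("ring %.2f"%k,((H+R0@R(-k)@[-.114,(14+sup+c)/1e3])*1e3).round(0))
for k in np.r_[b,np.arange(1.5,-.01,-.15)]:
    c=15 if k==b else 0
    t=k+yaw;sup=15*abs(np.cos(t))+11*abs(np.sin(t))
    print("bolt %.2f"%k,((B+R0@R(k)@[-(5+sup+c)/1e3,.065])*1e3).round(0))
E
```

```text
res [-1.1  0.7  0.1  0.7  1.  -1.4] port [0.6178 0.169 ] yaw 0.125 ring 0.8472318355583166 0.10932298905782098 bolt 1.5692458968266427 0.061569113973013206
orange [array([0.339, 0.349, 0.165]), array([0.655, 0.418, 0.165])]
ring 0.85 [613. 284.]
ring 0.80 [600. 272.]
ring 0.70 [591. 264.]
ring 0.60 [582. 255.]
ring 0.50 [574. 245.]
ring 0.40 [567. 234.]
ring 0.30 [562. 222.]
ring 0.20 [558. 210.]
ring 0.10 [555. 198.]
ring 0.00 [553. 188.]
bolt 1.57 [497. 109.]
bolt 1.50 [494. 129.]
bolt 1.35 [491. 138.]
bolt 1.20 [490. 146.]
bolt 1.05 [490. 155.]
bolt 0.90 [491. 164.]
bolt 0.75 [493. 173.]
bolt 0.60 [497. 182.]
bolt 0.45 [503. 191.]
bolt 0.30 [510. 199.]
bolt 0.15 [519. 206.]
bolt 0.00 [529. 211.]
```

```bash
python3 -m pendant '[{"fingers":0,"delta_pos":[31,21,0],"angular":[0,0,0]},{"fingers":0,"delta_pos":[31,21,0],"angular":[0,0,0]},{"fingers":0,"delta_pos":[31,21,0],"angular":[0,0,0]},{"fingers":0,"delta_pos":[30,21,0],"angular":[0,0,0]},{"fingers":0,"delta_pos":[0,0,40],"angular":[0,0,0]},{"fingers":0,"delta_pos":[0,0,40],"angular":[0,0,0]},{"fingers":0,"delta_pos":[0,0,40],"angular":[0,0,0]},{"fingers":0,"delta_pos":[0,0,35],"angular":[0,0,0]},{"fingers":0,"delta_pos":[0,0,20],"angular":[0,0,0]},{"fingers":0,"delta_pos":[0,0,0],"angular":[0,0,0]},{"fingers":0,"delta_pos":[0,0,0],"angular":[0,0,0]}]' 30
python3 - <<'E'
from h import *
import cv2
cv2.imwrite("pics/w2.png",env.read_camera("wrist"))
E
```

```text
clock: 1.95
tcp_pos: [0.6143, 0.2917, 0.1059]
orientation: [-0.0, 0.708, 0.707, -0.001]
wrist_force: [-0.3, 0.3, 0.3]
finger_gap: -0.0
```

View pics/w2.png

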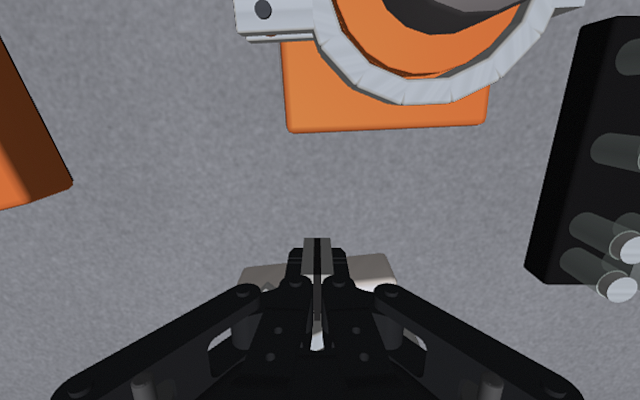

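The wrist view shows the fingers clear of the orange port above, with no contact. I'll start pushing along the arc.

```bash
python3 -m pendant '[{"fingers":0,"delta_pos":[-20,-14,0],"angular":[0,0,0]},{"fingers":0,"delta_pos":[-8,-9,0],"angular":[0,0,0]},{"fingers":0,"delta_pos":[-9,-9,0],"angular":[0,0,0]},{"fingers":0,"delta_pos":[-10,-8,0],"angular":[0,0,0]},{"fingers":0,"delta_pos":[-11,-7,0],"angular":[0,0,0]},{"fingers":0,"delta_pos":[-12,-5,0],"angular":[0,0,0]},{"fingers":0,"delta_pos":[-12,-4,0],"angular":[0,0,0]},{"fingers":0,"delta_pos":[0,0,0],"angular":[0,0,0]}]' 30
python3 -m pendant '[{"fingers":0,"delta_pos":[-6,-2,0],"angular":[0,0,0]},{"fingers":0,"delta_pos":[-6,-1,0],"angular":[0,0,0]},{"fingers":0,"delta_pos":[0,0,0],"angular":[0,0,0]}]'
```

```text
clock: 2.8
tcp_pos: [0.5582, 0.2095, 0.1073]
orientation: [0.0, 0.708, 0.706, 0.0]
wrist_force: [0.1, 0.3, -0.1]
finger_gap: 0.0002
clock: 3.1
tcp_pos: [0.5549, 0.1983, 0.1062]
orientation: [0.0, 0.707, 0.707, -0.0]
wrist_force: [-0.4, 0.5, -0.5]
finger_gap: 0.0
```

```bash
python3 -m pendant '[{"fingers":0,"delta_pos":[-5,-1,0],"angular":[0,0,0]},{"fingers":0,"delta_pos":[-5,-1,0],"angular":[0,0,0]},{"fingers":0,"delta_pos":[0,0,0],"angular":[0,0,0]}]'
python3 -m pendant '[{"fingers":0,"delta_pos":[-3,0,0],"angular":[0,0,0]},{"fingers":0,"delta_pos":[0,0,0],"angular":[0,0,0]}]'
python3 - <<'E'
from h import *
import cv2
a=env.read_camera("scene")[170:290,240:360]; b=env.read_camera("side")[90:210,290:410]
cv2.imwrite("pics/c3.png",cv2.resize(np.hstack([a,b]),None,fx=10/3,fy=10/3,interpolation=cv2.INTER_CUBIC))
E
```

```text
clock: 3.4
tcp_pos: [0.5528, 0.1884, 0.1061]
orientation: [0.0, 0.707, 0.707, -0.0]
wrist_force: [0.0, -0.0, 0.4]
finger_gap: 0.0
clock: 3.6
tcp_pos: [0.5527, 0.186, 0.1062]
orientation: [-0.0, 0.707, 0.707, -0.0]
wrist_force: [0.0, 2.4, -0.5]
finger_gap: 0.0002
```

View pics/c3.png

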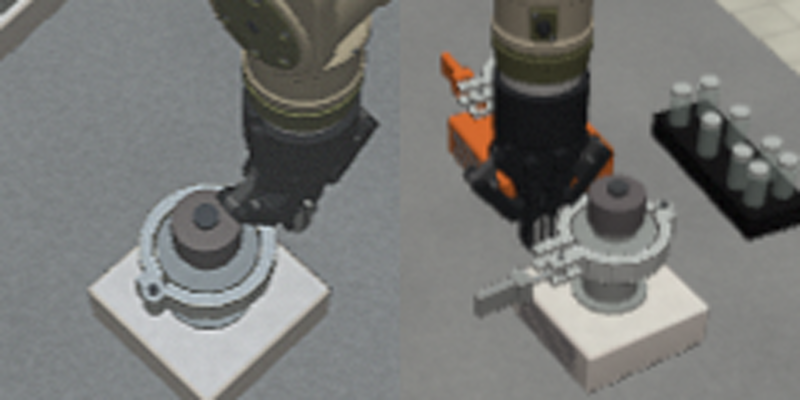

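The ring looks shut in both views. I'll push on until the stop is felt.

```bash
python3 -m pendant '[{"fingers":0,"delta_pos":[-2,0,0],"angular":[0,0,0]},{"fingers":0,"delta_pos":[0,0,0],"angular":[0,0,0]}]'
python3 -m pendant '[{"fingers":0,"delta_pos":[-2,0,0],"angular":[0,0,0]},{"fingers":0,"delta_pos":[0,0,0],"angular":[0,0,0]}]'
```

```text
clock: 3.9
tcp_pos: [0.5527, 0.1857, 0.1062]
orientation: [-0.001, 0.707, 0.708, 0.001]
wrist_force: [-1.1, 6.6, -1.0]
finger_gap: 0.0001
clock: 4.1
tcp_pos: [0.5527, 0.1855, 0.1063]
orientation: [-0.003, 0.706, 0.708, 0.002]
wrist_force: [-1.3, 12.9, -1.7]
finger_gap: -0.0003
```

Firm stop at about 13 N, so the ring is shut. Now back off, lift, and go to the -y side of the wing.

```bash
python3 -m pendant '[{"fingers":0,"delta_pos":[20,-5,0],"angular":[0,0,0]},{"fingers":0,"delta_pos":[0,0,-35],"angular":[0,0,0]},{"fingers":0,"delta_pos":[0,0,-35],"angular":[0,0,0]},{"fingers":0,"delta_pos":[-25,-25,-25],"angular":[0,0,0]},{"fingers":0,"delta_pos":[-35,-13,0],"angular":[0,0,0]},{"fingers":0,"delta_pos":[-41,-13,0],"angular":[0,0,0]},{"fingers":0,"delta_pos":[0,0,0],"angular":[0,0,0]},{"fingers":0,"delta_pos":[0,0,35],"angular":[0,0,0]},{"fingers":0,"delta_pos":[0,0,35],"angular":[0,0,0]},{"fingers":0,"delta_pos":[0,0,25],"angular":[0,0,0]},{"fingers":0,"delta_pos":[0,0,0],"angular":[0,0,0]}]'
python3 - <<'E'
from h import *
import cv2
cv2.imwrite("pics/w4.png",env.read_camera("wrist"))
E
```

```text
clock: 5.2
tcp_pos: [0.4942, 0.1008, 0.103]
orientation: [-0.002, 0.707, 0.707, -0.003]
wrist_force: [-0.4, -0.1, -0.4]
finger_gap: 0.0
```

View pics/w4.png

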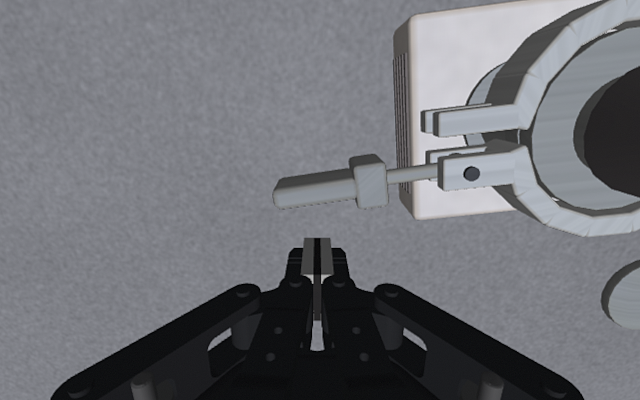

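The ring's two lugs are closed together at (430-520,120/165). The wing at (317,188) lies straight ahead of the fingers. Now sweep it.

```bash
python3 -m pendant '[{"fingers":0,"delta_pos":[28,0,-3],"angular":[0,0,0]},{"fingers":0,"delta_pos":[9,-3,0],"angular":[0,0,0]},{"fingers":0,"delta_pos":[8,-1,0],"angular":[0,0,0]},{"fingers":0,"delta_pos":[9,0,0],"angular":[0,0,0]},{"fingers":0,"delta_pos":[9,1,0],"angular":[0,0,0]},{"fingers":0,"delta_pos":[9,2,0],"angular":[0,0,0]},{"fingers":0,"delta_pos":[9,4,0],"angular":[0,0,0]},{"fingers":0,"delta_pos":[9,6,0],"angular":[0,0,0]},{"fingers":0,"delta_pos":[0,0,0],"angular":[0,0,0]}]'
python3 -m pendant '[{"fingers":0,"delta_pos":[8,7,0],"angular":[0,0,0]},{"fingers":0,"delta_pos":[0,0,0],"angular":[0,0,0]}]'
python3 -m pendant '[{"fingers":0,"delta_pos":[7,9,0],"angular":[0,0,0]},{"fingers":0,"delta_pos":[0,0,0],"angular":[0,0,0]}]'
python3 - <<'E'
from h import *
import cv2
a=env.read_camera("scene")[170:290,240:360]; b=env.read_camera("side")[90:210,290:410]
cv2.imwrite("pics/c5.png",cv2.resize(np.hstack([a,b]),None,fx=10/3,fy=10/3,interpolation=cv2.INTER_CUBIC))
E
```

```text
clock: 6.15
tcp_pos: [0.5069, 0.1924, 0.1091]
orientation: [-0.0, 0.707, 0.708, 0.001]
wrist_force: [1.0, 0.3, 0.8]
finger_gap: -0.0003
clock: 6.35
tcp_pos: [0.5139, 0.1998, 0.1092]
orientation: [-0.0, 0.707, 0.707, 0.0]
wrist_force: [-0.3, -0.8, -0.9]
finger_gap: 0.0
clock: 6.55
tcp_pos: [0.5233, 0.2067, 0.1094]
orientation: [0.0, 0.707, 0.707, 0.001]
wrist_force: [0.8, 0.0, -0.5]
finger_gap: -0.0003
```

View pics/c5.png

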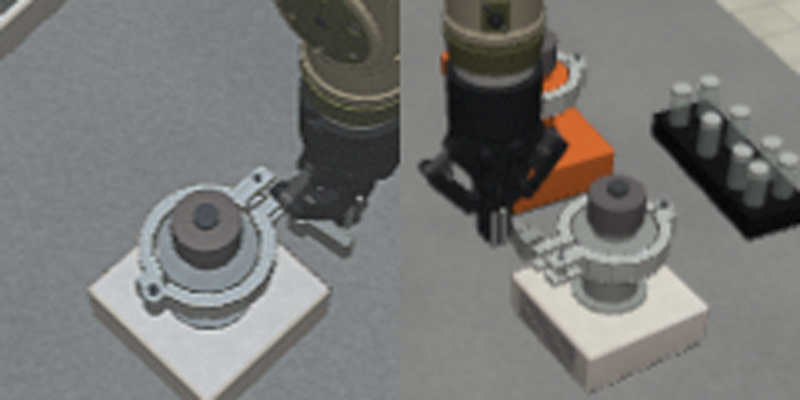

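The bolt is nearly at the slot and the ring is still shut. I'll continue to the stop.

```bash
python3 -m pendant '[{"fingers":0,"delta_pos":[3,5,0],"angular":[0,0,0]},{"fingers":0,"delta_pos":[2,5,0],"angular":[0,0,0]},{"fingers":0,"delta_pos":[0,0,0],"angular":[0,0,0]}]'
python3 -m pendant '[{"fingers":0,"delta_pos":[0,4,0],"angular":[0,0,0]},{"fingers":0,"delta_pos":[0,0,0],"angular":[0,0,0]}]'
python3 -m pendant '[{"fingers":0,"delta_pos":[0,3,0],"angular":[0,0,0]},{"fingers":0,"delta_pos":[0,0,0],"angular":[0,0,0]}]'
```

```text
clock: 6.95
tcp_pos: [0.5318, 0.2108, 0.1091]
orientation: [-0.0, 0.707, 0.707, -0.001]
wrist_force: [-1.8, -1.2, 0.8]
finger_gap: -0.0002
clock: 7.15
tcp_pos: [0.5325, 0.2108, 0.1087]
orientation: [-0.002, 0.707, 0.707, -0.003]
wrist_force: [-10.2, -1.0, 5.5]
finger_gap: 0.0002
clock: 7.35
tcp_pos: [0.5329, 0.2108, 0.1086]
orientation: [-0.004, 0.707, 0.708, -0.004]
wrist_force: [-16.2, -1.5, 9.8]
finger_gap: -0.0001
```

Stop reached at x=0.532 (predicted 0.529). Retract and check.

```bash
python3 -m pendant '[{"fingers":0,"delta_pos":[0,-15,0],"angular":[0,0,0]},{"fingers":0,"delta_pos":[0,-30,0],"angular":[0,0,0]},{"fingers":0,"delta_pos":[0,-20,-40],"angular":[0,0,0]},{"fingers":0,"delta_pos":[-35,0,-40],"angular":[0,0,0]},{"fingers":0,"delta_pos":[-35,0,-40],"angular":[0,0,0]},{"fingers":0,"delta_pos":[0,0,0],"angular":[0,0,0]},{"fingers":0,"delta_pos":[0,0,0],"angular":[0,0,0]}]'
python3 - <<'E'
from plan import *
import cv2
p=env.camera_params("wrist");c=env.read_camera("wrist")
d=cv2.imread("pics/scene0.png")[110:200,180:270]
a=env.read_camera("scene")
print("pred wrist: pin",pix(p,[*B,.122]).round(),"wing0",pix(p,[*(B+R0@[0,.065]),.122]).round(),"wing .17",pix(p,[*(B+R0@R(.17)@[0,.065]),.122]).round())
cv2.imwrite("pics/c6.png",c)
cv2.imwrite("pics/c7.png",np.hstack([cv2.resize(i,(400,400),interpolation=cv2.INTER_CUBIC) for i in (a[170:290,240:360],a[100:220,170:290])]))
E
```

```text
clock: 8.05
tcp_pos: [0.4755, 0.1448, 0.226]
orientation: [0.001, 0.708, 0.707, 0.002]
wrist_force: [-0.2, -0.5, -0.7]
finger_gap: 0.0002
pred wrist: pin [413. 189.] wing0 [410. 110.] wing .17 [396. 113.]
```

View pics/c6.png

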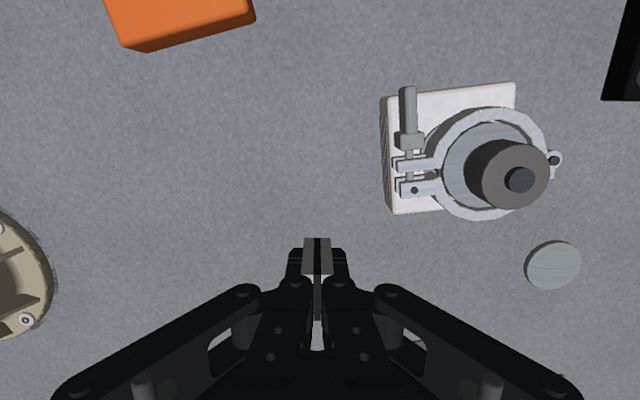

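View pics/c7.png

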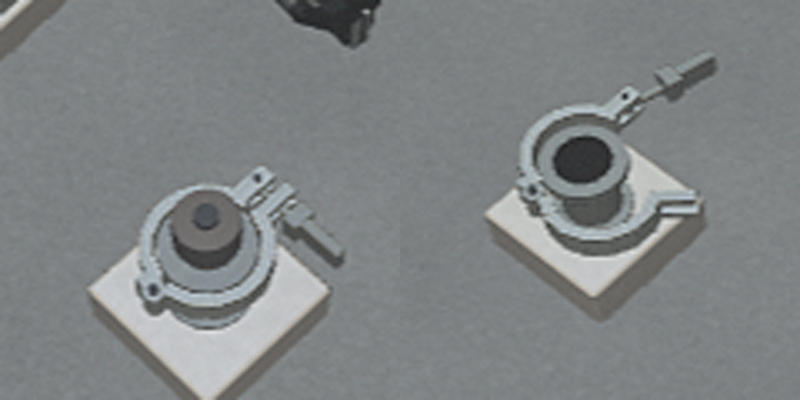

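The wrist view shows the bolt lying in the lug's slot with the nut behind the lug. The pin is at (414,189) and the wing at (408,107), against a predicted latched wing at (410,110). The empty port's clamp still stands open and the robot is clear.

```bash
python3 -c "
from workcell import env
env.hand_in();print('ok')"
```

```text
the job is handed in; nothing more can be done
ok
```

The clamp ring at the gauge-head port is shut and its bolt is latched in the lug's slot. I handed the job in at about 8 s on the robot's clock, with no verdict reported.

- **Ring:** I pushed it shut with closed fingers on the outer face of its lug, until it met a firm stop at about 13 N.
- **Bolt:** I swung the wing round its pin into the slot until it met its stop, at about 16 N on the wrist along the push. The tool stopped at x = 0.532 m, against 0.529 m predicted.
- **Final view:** the nut sits behind the closed lug. The wing is about 3 px (roughly 0.03 rad) from the predicted latched position.
- **Empty port and robot:** I never reached for the empty port's clamp. It still stands open in the last picture, though I did not measure its lug. The robot had retracted clear, and the wrist force was under 1 N.

None of the checks failed or disagreed. The one early mismatch was a rough side-camera reading of the wing, about 17 mm off, which I dropped because the scene and wrist cameras agreed.

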